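# Scrape the bench plate clear into the chip pan

### The arm

A 7-joint arm with a two-finger parallel gripper is mounted at the origin on the work surface. World frame = base frame: x ahead of the robot, y to its left, z up, the work surface at z = 0. Lengths are in m, angles in rad, forces in N, time in s.
With the tool pointing down it reaches from about 0.425 to 0.875 m from the base axis. Payload 4.7 kg.
Tool frame: the origin (TCP) lies midway between the tips of the shut fingers; the grasp point (between the pads) lies 19 mm behind it; z points along the fingers, y is the line along which they close (so a half turn about z gives the same grasp; the last joint's range is limited). The gripper opens to 87 mm and grips with 3 to 60 N. Pads are 19 mm wide; open, the fingers measure 117 mm over their backs; the gripper's body (75 mm by 190 mm) begins 51 mm behind the grasp point.
Start: joints at [1.293, 0.321, -0.07, 1.45, 0.023, 1.371, -0.057], TCP at [0.187, -0.623, 0.223] pointing down, gripper open.
Joint ranges: [-2.86, 2.86], [-0.3, 2.09], [-1.38, 1.24], [0.06, 2.45], [-1.56, 4.7], [0.09, 2.05], [-2.69, 2.69]. Speed limits (rad/s): [2.57, 2.57, 3.14, 3.14, 3.14, 3.14, 3.14].

### API

Orientations are given as a unit quaternion [x, y, z, w].
In Python, from cell import robot, imaging gives the robot as it stands.
- The arm moves only by the tool servo_tool, never from a script. Its argument "rows" is a list of rows, each an object with "delta_rot": the turn, a rotation vector about the world's x, y, z in degrees, a list of three; "offset": the shift along the world's x, y, z in cm, a list of three; "hand": the opening, from 0 (shut) to 1 (fully open). In form: [{"delta_rot": [wx, wy, wz], "offset": [dx, dy, dz], "hand": hand}, ...]. A call has 1 to 12 rows; each row is the pose to reach, as a shift and turn from the pose commanded when the call began; what a row does not reach only later rows make up. A row lasts 1/12 s, in which the tool goes at most 41.7 mm and 7.16 degrees, less where a joint would pass 70% of its speed; a pose out of reach is approached as far as the arm can. A call with a gripper value outside its range is refused whole. The fingers move at their own pace and stop on an object; "grip_force" is the grip in N (left out, the last holds). Time passes only in rows, so rows that repeat a pose let the fingers close. It gives the time, the measured TCP pose, the force, the opening and the grip force at its end, in the units of the state.
- robot.read_state(): the state, without advancing time (a new reading comes with each control period).
- imaging.get_image(name): name is "scene" or "top" or "wrist"; returns a dict with "color" (400x640x3 uint8, red, green, blue), "fovy" (degrees; the focal length in pixels is half the picture's height over the tangent of half this angle, whatever the lens; pixels are square), "cx", "cy" (the principal point, pixels), "k1" (the pictures are not rectified: a ray, as slopes to the right and down, at radius r is drawn at 1 + k1 r^2 times it, then the intrinsics apply), "R" (3x3) and "t" (3): a world point X has camera coordinates R X + t. Camera axes: x right, y down, z forward; pixel columns grow to the right and rows downward; lengths in m; the calibration is good to about 2 mm. A picture is of the moment at which its call begins. There is no depth.
- robot.job_done(): hands the job in; it is judged then, once.
The state is a dict: "clock": time; "qpos": joint angles; "qd": joint speeds; "effort": joint torques, N m; "tool_pos": TCP position; "tcp_rot": TCP orientation; "contact_force": force on the tool from outside, world axes, zero at the start; "moment": the same for the moment, N m; "opening": finger opening in m; "grasp_force": force on a finger pad.
Only numpy, scipy, OpenCV 4.12 (cv2) and the standard library are available. Lean on these libraries where they do the work, as an engineer would, in place of code of your own. Each camera call takes 0.05 s, during which the arm holds its last target. There are 200 camera calls.

### The job

Lift the loose lid off the chip pan by its handle and lay it flat on the bench, handle up. Then take the scraper block, sweep all five brass chips off the raised plate into the open pan, and stand the scraper upright on its wooden board again. The chips are sharp, so move them only with the scraper, never with the gripper; put the lid and the scraper down without dropping them, and leave the housing, sleeve, carton and oil bottle where they are.

Things in the scene. Friction and masses are not known exactly. Their poses are not given: they have to be found in the camera images.
- plate: Fixed raised steel plate on a grey base, 180 mm along its x, 200 mm along its y, flat top 65 mm above the bench, no fences. Origin: centre of its underside on the bench, z up. The pan stands against one of its two y ends (either +y or -y), the wooden board against the other; sweep along its y towards the pan.
- pan: Fixed open aluminium chip pan, 180 mm along its x, 140 mm along its y, 55 mm high, walls and floor 4 mm; it stands against the plate's end (gap 1 mm), its rim 10 mm below the plate's top. Origin: centre of its underside on the bench; axes parallel to the plate's.
- board: Fixed thick wooden board, 180 mm along its x, 140 mm along its y, 25 mm thick, on the bench against the plate's other end; the scraper's place. Origin: centre of its underside; axes parallel to the plate's.
- lid: Loose sheet-steel lid lying on the pan, 178 mm along its x, 138 mm along its y, with a shallow lip (160 x 120 mm, 6 mm deep) that hangs loosely inside the pan's walls. Origin: centre of the lip's underside; sheet from 6 to 10 mm above it. At the start the origin is 49 mm above the bench; lying on the bench it is at 0. Its handle is point lid_handle. 0.25 kg.
- lid_handle (a point): Middle of the lid's handle bar, 39 mm above the lid's origin: a bar 90 mm along the lid's x, 14 mm thick in y and 14 mm high, with an open space of 22 mm beneath, on two end posts. Pinch it across the lid's y from above.
- scraper: Loose scraper block standing upright on the board, 90 mm high: steel blade block 120 mm along its x, 30 mm along its y, from 0 to 40 mm, and a wooden grip 100 mm along x, 28 mm thick along y, from 40 to 90 mm. Origin: centre of the underside; z up. Pinch the wooden grip across its y from above; push with the flat 120 mm face. 0.35 kg.
- chip1: Loose bent brass chip on the plate, about 40 x 22 mm and 17 mm high, 18 g. Origin: near its middle, on its underside.
- chip2: Loose bent brass chip on the plate, about 40 x 22 mm and 17 mm high, 18 g. Origin: near its middle, on its underside.
- chip3: Loose bent brass chip on the plate, about 40 x 22 mm and 17 mm high, 18 g. Origin: near its middle, on its underside.
- chip4: Loose bent brass chip on the plate, about 40 x 22 mm and 17 mm high, 18 g. Origin: near its middle, on its underside.
- chip5: Loose bent brass chip on the plate, about 40 x 22 mm and 17 mm high, 18 g. Origin: near its middle, on its underside.
- housing: Bystander: grey flanged gear housing, 110 mm across, 100 mm high. Origin: centre of its underside.
- sleeve: Bystander: upright bronze sleeve, 64 mm across, 90 mm high. Origin: centre of its underside.
- carton: Bystander: cardboard carton, 90 mm along x, 130 mm along y, 70 mm high. Origin: centre of its underside.
- oil: Bystander: black oil bottle, 56 mm across, 150 mm high. Origin: centre of its underside.

How it is judged:
By the outcome, as a careful person would: the job done as asked, in the order asked, and still so for the second after the job is handed in, with the robot touching nothing.
It also fails if it takes over 72 s, if anything falls off the work surface, if the arm or the gripper's body presses on something with over 40 N, if the wrist force passes 120 N, or if a joint passes its speed limit or range.

## Working session

There is one attempt and no reset: what is moved stays moved. The work goes in short steps, Python scripts to look and compute and a tool call to move; the robot and the scene stay as the last step left them, time stands still between calls to the robot, and variables do not carry over. Pictures are saved under pics/ and viewed, at most 10 in all, crops included, and the job is handed in when it is done.

Besides the shell and the picture viewer there is one more tool, called after "Emit:" by a JSON object that holds its "api" and its "payload". servo_tool: Moves the arm, as the interface text tells. Its arguments: {"type":"object","properties":{"rows":{"type":"array"},"grip_force":{"type":"number"}},"required":["rows"]}

```bash
mkdir -p pics; cat > h.py <<'E'
import numpy as np, cv2
from cell import robot, imaging
def cam(im):
    f=200/np.tan(np.radians(im["fovy"])/2)
    return np.array([[f,0,im["cx"]],[0,f,im["cy"]],[0,0,1.]]),np.array([im["k1"],0,0,0.]),np.array(im["R"]),np.array(im["t"])
def unproj(im,px,z):
    K,D,R,t=cam(im); n=cv2.undistortPoints(np.array(px,float).reshape(-1,1,2),K,D).reshape(-1,2)
    d=np.c_[n,np.ones(len(n))]@R; c=-R.T@t
    z=np.broadcast_to(z,len(n)); s=(z-c[2])/d[:,2]
    return c+s[:,None]*d
def proj(im,X):
    K,D,R,t=cam(im); return cv2.projectPoints(np.array(X,float).reshape(-1,1,3),cv2.Rodrigues(R)[0],t,K,D)[0].reshape(-1,2)
def save(im,n): cv2.imwrite("pics/"+n,im["color"][:,:,::-1])
E
python3 - <<'E'
from h import *
import pickle
for n in("top","scene"):
    im=imaging.get_image(n); save(im,n+"0.png"); pickle.dump(im,open(n+"0.pkl","wb"))
    print(n,im["fovy"],im["k1"],-np.array(im["R"]).T@im["t"])
print(robot.read_state())
E
```

```text
top 42.85058115133018 -0.1674530235728103 [0.29485676 0.01761815 1.62526079]
scene 44.932852365085985 -0.09109811713907083 [2.05796367 0.18299513 1.43297613]
{'clock': 0.1, 'qpos': array([ 1.2931082 ,  0.32175485, -0.07007209,  1.45158558,  0.02259547,
        1.37081176, -0.05693772]), 'qd': array([-2.03393105e-05, -1.14139615e-03,  2.10716915e-04, -3.47971530e-03,
       -4.64233912e-04,  1.70638140e-03, -1.33310812e-03]), 'effort': array([ 2.63030834e-04, -4.92570055e+01, -4.05770503e-01, -3.13398135e+01,
       -6.42803684e-02,  3.94310360e-02,  5.32513332e-05]), 'tool_pos': array([ 0.18678073, -0.62204681,  0.22155055]), 'tcp_rot': array([ 9.89377538e-01,  1.45366096e-01, -1.75804470e-04, -8.68890963e-04]), 'contact_force': array([ 1.19810194, -0.33624569, -0.41578274]), 'moment': array([ 0.03033542, -0.02292761,  0.01079083]), 'grasp_force': 0.0, 'opening': 0.08707468343791742}
```

View pics/top0.png

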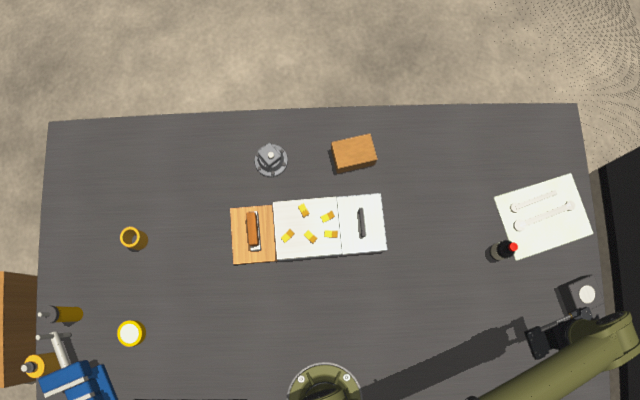

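View pics/scene0.png

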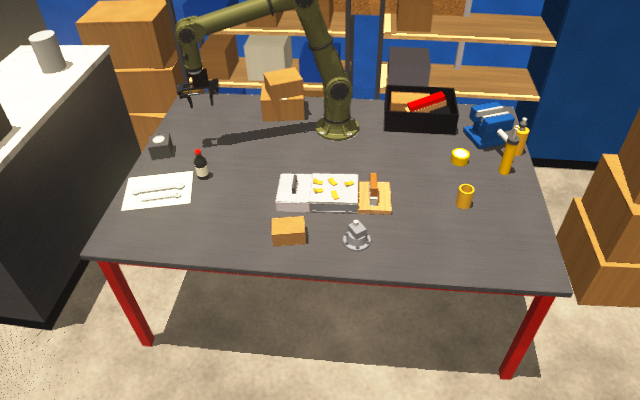

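The top view shows, left to right, the board with the scraper (250,232), the plate with chips (305,228) and the lidded pan with its handle (361,222). The row is slightly rotated. Next is an enlarged crop.

```bash
python3 - <<'E'
from h import *
import pickle
im=pickle.load(open("top0.pkl","rb"))
c=cv2.resize(im["color"][185:275,225:393],None,fx=4.7,fy=4.7,interpolation=cv2.INTER_CUBIC)
cv2.imwrite("pics/crop0.png",c[:,:,::-1])
E
```

```text
(no output)
```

View pics/crop0.png

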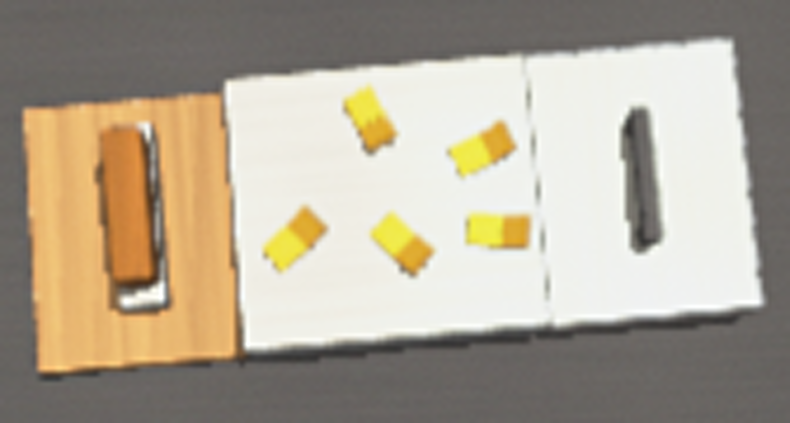

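```bash
python3 - <<'E'
from h import *
import pickle
im=pickle.load(open("top0.pkl","rb"))
def P(l,z):
    p=(np.array(l,float)+.5)/4.7-.5+[225,185]
    X=unproj(im,p,z)[:,:2]; return X
for n,l,z in [("plate",[(226,80),(524,55),(546,325),(243,350)],.065),("lid",[(528,55),(732,40),(763,303),(548,325)],.059),
 ("board",[(23,107),(222,95),(238,360),(40,372)],.025),("grip",[(103,128),(142,122),(158,283),(115,280)],.09)]:
    X=P(l,z); e=X[0]+X[1]-X[2]-X[3]; f=X[0]+X[3]-X[1]-X[2]
    print(n,X.mean(0).round(4),"edges",[round(np.linalg.norm(X[i]-X[(i+1)%4]),4) for i in range(4)],"xaxis deg",np.degrees(np.arctan2(e[1],e[0])),"yaxis",np.degrees(np.arctan2(f[1],f[0]))-90)
print("handle",P([(645,108),(655,242),(628,115),(638,248)],.095).round(4), P([(645,180)],.09))
c=P([(370,120),(482,148),(295,238),(402,243),(498,231)],.073);print("chips",c.round(4))
E
python3 - <<'E'
import sys;sys.path.insert(0,'.')
from h import *
import pickle
im=pickle.load(open("top0.pkl","rb"))
for n,p,z in [("housing",(271,157),.08),("carton",(354,152),.07),("oil",(503,250),.1)]: print(n,unproj(im,[p],z))
E
```

```text
plate [0.5324 0.0337] edges [np.float64(0.1991), np.float64(0.1806), np.float64(0.1982), np.float64(0.1801)] xaxis deg 2.1560498514146595 yaxis 2.7352450910127004
lid [ 0.5415 -0.1378] edges [np.float64(0.1376), np.float64(0.1778), np.float64(0.1424), np.float64(0.1812)] xaxis deg 2.3340911556719086 yaxis 2.8908611566713063
board [0.5233 0.2065] edges [np.float64(0.1367), np.float64(0.1809), np.float64(0.1332), np.float64(0.1816)] xaxis deg 2.7231165313628294 yaxis 1.5500125329910048
grip [0.5334 0.1991] edges [np.float64(0.0258), np.float64(0.1064), np.float64(0.028), np.float64(0.1003)] xaxis deg 4.280090664613016 yaxis 0.23109023868956058
handle [[ 0.5828 -0.1381]
 [ 0.4947 -0.1398]
 [ 0.5786 -0.1267]
 [ 0.4913 -0.1286]] [[ 0.53617395 -0.13598513]]
chips [[ 0.5856  0.0414]
 [ 0.5641 -0.0316]
 [ 0.509   0.093 ]
 [ 0.5032  0.0232]
 [ 0.5088 -0.0397]]
housing [[0.75860845 0.13800477 0.08      ]]
carton [[ 0.76842757 -0.12586074  0.07      ]]
oil [[ 0.43280824 -0.56679207  0.1       ]]
```

The layout is yawed about 2.5°, with the pan on the -y side at about (0.540, -0.137). I'll move over the lid with the gripper aligned.

Emit:
{"api": "servo_tool", "payload": {"rows": [{"delta_rot":[0,0,-7],"offset":[3,4,1],"hand":1},{"delta_rot":[0,0,-14.2],"offset":[6,8,2],"hand":1},{"delta_rot":[0,0,-14.2],"offset":[8.5,12,2.7],"hand":1},{"delta_rot":[0,0,-14.2],"offset":[11,15.5,2.7],"hand":1},{"delta_rot":[0,0,-14.2],"offset":[13.5,19,2.7],"hand":1},{"delta_rot":[0,0,-14.2],"offset":[16,22.5,2.7],"hand":1},{"delta_rot":[0,0,-14.2],"offset":[18.5,26,2.7],"hand":1},{"delta_rot":[0,0,-14.2],"offset":[21,29.5,2.7],"hand":1},{"delta_rot":[0,0,-14.2],"offset":[23.5,33,2.7],"hand":1},{"delta_rot":[0,0,-14.2],"offset":[26,36.5,2.7],"hand":1},{"delta_rot":[0,0,-14.2],"offset":[28.5,40,2.7],"hand":1},{"delta_rot":[0,0,-14.2],"offset":[31,43.5,2.7],"hand":1}]}}

```text
clock: 1.1
tool_pos: [0.4763, -0.2153, 0.2494]
tcp_rot: [1.0, 0.022, -0.0, 0.0]
contact_force: [0.5, 0.2, -0.5]
opening: 0.087
grasp_force: 0.0
```

Emit:
{"api": "servo_tool", "payload": {"rows": [{"delta_rot":[0,0,0],"offset":[2,3,0],"hand":1},{"delta_rot":[0,0,0],"offset":[4,5.3,0],"hand":1},{"delta_rot":[0,0,0],"offset":[4,5.3,0],"hand":1},{"delta_rot":[0,0,0],"offset":[4,5.3,0],"hand":1},{"delta_rot":[0,0,0],"offset":[4,5.3,0],"hand":1},{"delta_rot":[0,0,0],"offset":[4,5.3,0],"hand":1}]}}

```text
clock: 1.6
tool_pos: [0.5149, -0.1659, 0.2492]
tcp_rot: [1.0, 0.021, -0.001, 0.0]
contact_force: [-0.2, -0.2, -0.8]
opening: 0.0876
grasp_force: 0.0
```

```bash
python3 - <<'E'
from h import *
import pickle
im=imaging.get_image("wrist"); save(im,"w1.png"); pickle.dump(im,open("w1.pkl","wb"))
s=robot.read_state();print(s["clock"],s["tool_pos"],s["tcp_rot"],s["contact_force"])
E
```

```text
1.65 [ 0.51488949 -0.16591945  0.24933734] [ 9.99789112e-01  2.05308835e-02 -3.98485859e-04  2.37213588e-04] [0.00415636 0.32584166 0.3382135 ]
```

View pics/w1.png

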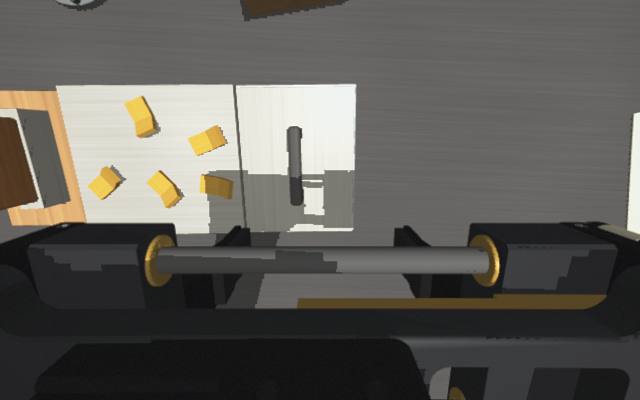

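The wrist view shows the handle bar from (294,127) to (297,205), and the lid right edge from (356,85) to (354,231).

```bash
python3 - <<'E'
from h import *
import pickle
im=pickle.load(open("w1.pkl","rb"))
print("handle ends",unproj(im,[(294,127),(297,205)],.095))
print("lid",unproj(im,[(238,85.5),(356,85),(354,231),(243,232)],.059))
print("plate",unproj(im,[(57,86),(236,85.5),(85,224)],.065))
c=im["color"][100:235,230:370]; 
g=cv2.cvtColor(c,cv2.COLOR_RGB2GRAY)
for v in (140,150,160): print(v,im["color"][v,275:320].sum(1))
E
```

```text
handle ends [[ 0.58336322 -0.13264896  0.095     ]
 [ 0.49654458 -0.13757691  0.095     ]]
lid [[ 0.62720837 -0.06363732  0.059     ]
 [ 0.63343234 -0.20013437  0.059     ]
 [ 0.45456513 -0.21024227  0.059     ]
 [ 0.44711329 -0.06443822  0.059     ]]
plate [[ 0.61668447  0.13898016  0.065     ]
 [ 0.62634144 -0.06305824  0.065     ]
 [ 0.45210142  0.13480609  0.065     ]]
140 [707 704 707 710 704 703 704 703 701 708 713 551 344 252 251 286 307 313
 315 328 336 341 323 287 237 341 679 716 711 714 714 714 719 720 717 720
 722 720 717 713 714 717 722 721 719]
150 [706 704 704 705 704 701 701 701 696 705 709 544 376 262 228 268 297 310
 313 319 329 341 335 301 253 284 668 713 707 709 711 713 716 718 715 717
 719 717 714 708 707 713 717 716 715]
160 [706 703 700 700 703 701 698 700 698 698 702 709 716 511 268 252 287 307
 310 316 321 334 333 308 271 260 532 690 703 704 706 707 709 711 710 711
 714 714 710 701 698 705 711 713 710]
```

Emit:
{"api": "servo_tool", "payload": {"rows": [{"delta_rot":[0,0,0.5],"offset":[2.5,3.1,0],"hand":1},{"delta_rot":[0,0,0.5],"offset":[2.5,3.1,0],"hand":1},{"delta_rot":[0,0,0.5],"offset":[2.5,3.1,-2],"hand":1},{"delta_rot":[0,0,0.5],"offset":[2.5,3.1,-4],"hand":1},{"delta_rot":[0,0,0.5],"offset":[2.5,3.1,-6],"hand":1},{"delta_rot":[0,0,0.5],"offset":[2.5,3.1,-8],"hand":1},{"delta_rot":[0,0,0.5],"offset":[2.5,3.1,-9],"hand":1},{"delta_rot":[0,0,0.5],"offset":[2.5,3.1,-10],"hand":1},{"delta_rot":[0,0,0.5],"offset":[2.5,3.1,-10],"hand":1},{"delta_rot":[0,0,0.5],"offset":[2.5,3.1,-10],"hand":1}]}}

```text
clock: 2.48
tool_pos: [0.5408, -0.1336, 0.1499]
tcp_rot: [1.0, 0.026, 0.0, 0.0]
contact_force: [0.0, 0.0, 0.2]
opening: 0.0872
grasp_force: 0.0
```

Emit:
{"api": "servo_tool", "payload": {"grip_force": 30, "rows": [{"delta_rot":[0,0,0],"offset":[0,-0.1,-2],"hand":1},{"delta_rot":[0,0,0],"offset":[0,-0.1,-4],"hand":1},{"delta_rot":[0,0,0],"offset":[0,-0.1,-6],"hand":1},{"delta_rot":[0,0,0],"offset":[0,-0.1,-7],"hand":1},{"delta_rot":[0,0,0],"offset":[0,-0.1,-7.9],"hand":1},{"delta_rot":[0,0,0],"offset":[0,-0.1,-7.9],"hand":1},{"delta_rot":[0,0,0],"offset":[0,-0.1,-7.9],"hand":1},{"delta_rot":[0,0,0],"offset":[0,-0.1,-7.9],"hand":0},{"delta_rot":[0,0,0],"offset":[0,-0.1,-7.9],"hand":0},{"delta_rot":[0,0,0],"offset":[0,-0.1,-7.9],"hand":0},{"delta_rot":[0,0,0],"offset":[0,-0.1,-7.9],"hand":0},{"delta_rot":[0,0,0],"offset":[0,-0.1,-7.9],"hand":0}]}}

```text
clock: 3.48
tool_pos: [0.541, -0.1343, 0.071]
tcp_rot: [1.0, 0.026, 0.0, 0.0]
contact_force: [-0.8, -0.9, -0.5]
opening: 0.0617
grasp_force: 0.0
```

Emit:
{"api": "servo_tool", "payload": {"rows": [{"delta_rot":[0,0,0],"offset":[0,0,0],"hand":0},{"delta_rot":[0,0,0],"offset":[0,0,0],"hand":0},{"delta_rot":[0,0,0],"offset":[0,0,0],"hand":0},{"delta_rot":[0,0,0],"offset":[0,0,0],"hand":0}]}}

```text
clock: 3.82
tool_pos: [0.5407, -0.1342, 0.0706]
tcp_rot: [1.0, 0.026, -0.0, 0.0]
contact_force: [0.7, 0.9, -0.4]
opening: 0.0349
grasp_force: 0.0
```

Emit:
{"api": "servo_tool", "payload": {"rows": [{"delta_rot":[0,0,0],"offset":[0,0,0],"hand":0},{"delta_rot":[0,0,0],"offset":[0,0,0],"hand":0},{"delta_rot":[0,0,0],"offset":[0,0,0],"hand":0},{"delta_rot":[0,0,0],"offset":[0,0,0],"hand":0},{"delta_rot":[0,0,0],"offset":[0,0,0],"hand":0},{"delta_rot":[0,0,0],"offset":[0,0,0],"hand":0}]}}

```text
clock: 4.32
tool_pos: [0.5408, -0.1342, 0.0706]
tcp_rot: [1.0, 0.026, -0.0, 0.0]
contact_force: [0.3, 0.2, 0.3]
opening: 0.0139
grasp_force: 30.0
```

Emit:
{"api": "servo_tool", "payload": {"rows": [{"delta_rot":[0,0,0],"offset":[0,0,0.5],"hand":0},{"delta_rot":[0,0,0],"offset":[0,0,1],"hand":0},{"delta_rot":[0,0,0],"offset":[0,0,2],"hand":0},{"delta_rot":[0,0,0],"offset":[0,0,3],"hand":0},{"delta_rot":[0,0,0],"offset":[0,0,4],"hand":0},{"delta_rot":[0,0,0],"offset":[0,0,5],"hand":0},{"delta_rot":[0,0,0],"offset":[0,0,6],"hand":0},{"delta_rot":[0,0,0],"offset":[0,0,6],"hand":0},{"delta_rot":[0,0,0],"offset":[0,0,6],"hand":0}]}}

```text
clock: 5.07
tool_pos: [0.5414, -0.1344, 0.1316]
tcp_rot: [1.0, 0.026, 0.001, 0.0]
contact_force: [-0.6, 0.3, -2.9]
opening: 0.0134
grasp_force: 30.0
```

Emit:
{"api": "servo_tool", "payload": {"rows": [{"delta_rot":[0,0,0],"offset":[0,-1,0],"hand":0},{"delta_rot":[0,0,0],"offset":[0,-2.5,0],"hand":0},{"delta_rot":[0,0,0],"offset":[0,-5,0],"hand":0},{"delta_rot":[0,0,0],"offset":[0,-7.5,0],"hand":0},{"delta_rot":[0,0,0],"offset":[0,-10,0],"hand":0},{"delta_rot":[0,0,0],"offset":[0,-12.5,0],"hand":0},{"delta_rot":[0,0,0],"offset":[0,-15,0],"hand":0},{"delta_rot":[0,0,0],"offset":[0,-17.5,0],"hand":0},{"delta_rot":[0,0,0],"offset":[0,-19,0],"hand":0},{"delta_rot":[0,0,0],"offset":[0,-20,-1],"hand":0},{"delta_rot":[0,0,0],"offset":[0,-20,-3],"hand":0},{"delta_rot":[0,0,0],"offset":[0,-20,-5],"hand":0}]}}

```text
clock: 6.07
tool_pos: [0.5409, -0.3347, 0.0795]
tcp_rot: [1.0, 0.026, 0.0, -0.0]
contact_force: [0.2, 0.8, -3.0]
opening: 0.0139
grasp_force: 30.0
```

Emit:
{"api": "servo_tool", "payload": {"rows": [{"delta_rot":[0,0,0],"offset":[0,0,-1.5],"hand":0},{"delta_rot":[0,0,0],"offset":[0,0,-2.5],"hand":0},{"delta_rot":[0,0,0],"offset":[0,0,-3.5],"hand":0},{"delta_rot":[0,0,0],"offset":[0,0,-4.5],"hand":0},{"delta_rot":[0,0,0],"offset":[0,0,-5],"hand":0},{"delta_rot":[0,0,0],"offset":[0,0,-5],"hand":0},{"delta_rot":[0,0,0],"offset":[0,0,-5],"hand":0}]}}

```text
clock: 6.65
tool_pos: [0.541, -0.3342, 0.0308]
tcp_rot: [1.0, 0.026, 0.0, 0.0]
contact_force: [0.1, -0.1, -2.1]
opening: 0.0135
grasp_force: 30.0
```

Lower gently in small steps onto the bench.

Emit:
{"api": "servo_tool", "payload": {"rows": [{"delta_rot":[0,0,0],"offset":[0,0,-0.3],"hand":0},{"delta_rot":[0,0,0],"offset":[0,0,-0.6],"hand":0},{"delta_rot":[0,0,0],"offset":[0,0,-0.75],"hand":0},{"delta_rot":[0,0,0],"offset":[0,0,-0.85],"hand":0},{"delta_rot":[0,0,0],"offset":[0,0,-0.9],"hand":0},{"delta_rot":[0,0,0],"offset":[0,0,-0.95],"hand":0},{"delta_rot":[0,0,0],"offset":[0,0,-0.95],"hand":0},{"delta_rot":[0,0,0],"offset":[0,0,-0.95],"hand":0}]}}

```text
clock: 7.32
tool_pos: [0.5407, -0.3342, 0.0216]
tcp_rot: [1.0, 0.026, -0.0, 0.0]
contact_force: [-2.9, 0.9, 2.3]
opening: 0.0137
grasp_force: 30.0
```

Emit:
{"api": "servo_tool", "payload": {"rows": [{"delta_rot":[0,0,0],"offset":[0,0,0],"hand":0.7},{"delta_rot":[0,0,0],"offset":[0,0,0],"hand":0.7},{"delta_rot":[0,0,0],"offset":[0,0,0],"hand":0.7},{"delta_rot":[0,0,0],"offset":[0,0,0],"hand":0.7},{"delta_rot":[0,0,0],"offset":[0,0,0],"hand":0.7},{"delta_rot":[0,0,0],"offset":[0,0,2],"hand":0.7},{"delta_rot":[0,0,0],"offset":[0,0,5],"hand":0.7},{"delta_rot":[0,0,0],"offset":[0,0,8.5],"hand":0.7},{"delta_rot":[0,0,0],"offset":[0,0,12],"hand":0.7},{"delta_rot":[0,0,0],"offset":[0,0,15.5],"hand":0.7},{"delta_rot":[0,0,0],"offset":[0,0,19],"hand":0.7},{"delta_rot":[0,0,0],"offset":[0,2,22],"hand":0.7}]}}

```text
clock: 8.32
tool_pos: [0.5397, -0.319, 0.2435]
tcp_rot: [1.0, 0.023, 0.0, 0.002]
contact_force: [-0.6, -0.2, -0.1]
opening: 0.0609
grasp_force: 0.0
```

Emit:
{"api": "servo_tool", "payload": {"rows": [{"delta_rot":[0,0,0],"offset":[0,4,0.3],"hand":0.7},{"delta_rot":[0,0,0],"offset":[0,8,0.3],"hand":0.7},{"delta_rot":[0,0,0],"offset":[-0.5,12,0.3],"hand":0.7},{"delta_rot":[0,0,0],"offset":[-1,16,0.3],"hand":0.7},{"delta_rot":[0,0,0],"offset":[-2,20,0.3],"hand":0.7},{"delta_rot":[0,0,0],"offset":[-3,24,0.3],"hand":0.7},{"delta_rot":[0,0,0],"offset":[-3,28,0.3],"hand":0.7},{"delta_rot":[0,0,0],"offset":[-3,32,0.3],"hand":0.7},{"delta_rot":[0,0,0],"offset":[-3,36,0.3],"hand":0.7},{"delta_rot":[0,0,0],"offset":[-3,40,0.3],"hand":0.7},{"delta_rot":[0,0,0],"offset":[-3,44,0.3],"hand":0.7},{"delta_rot":[0,0,0],"offset":[-3,48,0.3],"hand":0.7}]}}

```text
clock: 9.32
tool_pos: [0.5105, 0.1676, 0.2445]
tcp_rot: [1.0, 0.026, 0.001, 0.0]
contact_force: [1.2, 0.0, -0.2]
opening: 0.0608
grasp_force: 0.0
```

Emit:
{"api": "servo_tool", "payload": {"rows": [{"delta_rot":[0,0,0],"offset":[0,0,0],"hand":0.7},{"delta_rot":[0,0,0],"offset":[0,0,0],"hand":0.7}]}}

```text
clock: 9.48
tool_pos: [0.51, 0.1691, 0.2443]
tcp_rot: [1.0, 0.03, 0.0, -0.0]
contact_force: [0.1, -0.6, 0.3]
opening: 0.0608
grasp_force: 0.0
```

```bash
python3 - <<'E'
from h import *
import pickle
im=imaging.get_image("wrist"); save(im,"w2.png"); pickle.dump(im,open("w2.pkl","wb"))
t=imaging.get_image("top"); save(t,"top1.png"); pickle.dump(t,open("top1.pkl","wb"))
s=robot.read_state();print(s["clock"],s["tool_pos"],s["tcp_rot"],s["contact_force"])
E
```

```text
9.5833 [0.51094614 0.16486785 0.24390402] [ 9.99659396e-01  2.60932517e-02 -6.77565897e-05  4.79997011e-04] [-0.08007157  0.43919961 -0.07838252]
```

View pics/w2.png

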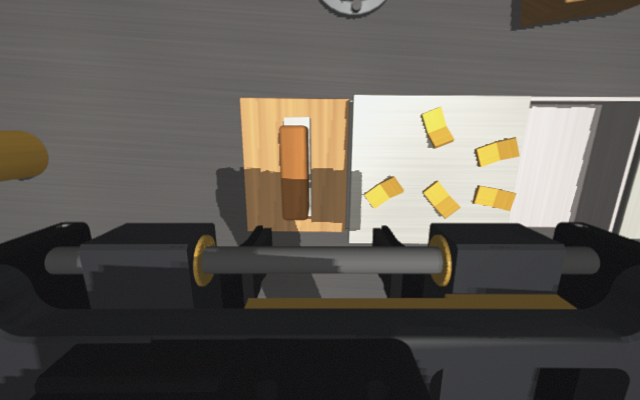

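The scraper grip top spans (282–308, 125–219) and sits on the board. The plate's near-left corner is at (353,96), and the pan is open at right.

```bash
python3 - <<'E'
from h import *
import pickle
im=pickle.load(open("w2.pkl","rb"))
X=unproj(im,[(282,126),(307,125),(308,219),(282,219)],.115);print(X.round(4),X.mean(0))
print("blade",unproj(im,[(309.5,118),(284,118)],.065),"board",unproj(im,[(240,98),(245,231)],.025))
print("plate",unproj(im,[(355,95.5),(531,97),(350,242)],.065))
t=pickle.load(open("top0.pkl","rb"))
p=(np.array([(103,128),(142,122),(158,283),(115,280)])+.5)/4.7-.5+[225,185]
print("top",unproj(t,p,.115).mean(0))
c=unproj(im,[(437,127),(498,152),(383,192),(441,199),(495,198)],.073)[:,:2];print(c)
E
```

```text
[[0.5782 0.2132 0.115 ]
 [0.5806 0.1885 0.115 ]
 [0.4832 0.183  0.115 ]
 [0.4815 0.2109 0.115 ]] [0.53089134 0.19890235 0.115     ]
blade [[0.58923286 0.18870112 0.065     ]
 [0.58748751 0.2180813  0.065     ]] board [[0.60969709 0.27967259 0.025     ]
 [0.43108333 0.27471815 0.025     ]]
plate [[ 0.61663739  0.13845524  0.065     ]
 [ 0.6261524  -0.05947337  0.065     ]
 [ 0.43942583  0.12930665  0.065     ]]
top [0.52946917 0.19619087 0.115     ]
[[ 0.58755145  0.04363775]
 [ 0.5638456  -0.03079542]
 [ 0.50900753  0.09615401]
 [ 0.50456212  0.02552608]
 [ 0.50963168 -0.03872775]]
```

Emit:
{"api": "servo_tool", "payload": {"grip_force": 50, "rows": [{"delta_rot":[0,0,0],"offset":[1.9,3.4,0],"hand":0.7},{"delta_rot":[0,0,0],"offset":[1.9,3.4,-2],"hand":0.7},{"delta_rot":[0,0,0],"offset":[1.9,3.4,-4.5],"hand":0.7},{"delta_rot":[0,0,0],"offset":[1.9,3.4,-7],"hand":0.7},{"delta_rot":[0,0,0],"offset":[1.9,3.4,-9],"hand":0.7},{"delta_rot":[0,0,0],"offset":[1.9,3.4,-10],"hand":0.7},{"delta_rot":[0,0,0],"offset":[1.9,3.4,-10],"hand":0.7},{"delta_rot":[0,0,0],"offset":[1.9,3.4,-10],"hand":0.7}]}}

```text
clock: 10.25
tool_pos: [0.5303, 0.1986, 0.1444]
tcp_rot: [1.0, 0.025, -0.0, 0.0]
contact_force: [0.4, 0.8, 0.1]
opening: 0.0611
grasp_force: 0.0
```

Emit:
{"api": "servo_tool", "payload": {"rows": [{"delta_rot":[0,0,0],"offset":[0,0,-2],"hand":0.7},{"delta_rot":[0,0,0],"offset":[0,0,-4],"hand":0.7},{"delta_rot":[0,0,0],"offset":[0,0,-6],"hand":0.7},{"delta_rot":[0,0,0],"offset":[0,0,-7.1],"hand":0.7},{"delta_rot":[0,0,0],"offset":[0,0,-7.1],"hand":0.7},{"delta_rot":[0,0,0],"offset":[0,0,-7.1],"hand":0},{"delta_rot":[0,0,0],"offset":[0,0,-7.1],"hand":0},{"delta_rot":[0,0,0],"offset":[0,0,-7.1],"hand":0},{"delta_rot":[0,0,0],"offset":[0,0,-7.1],"hand":0},{"delta_rot":[0,0,0],"offset":[0,0,-7.1],"hand":0},{"delta_rot":[0,0,0],"offset":[0,0,-7.1],"hand":0},{"delta_rot":[0,0,0],"offset":[0,0,-7.1],"hand":0}]}}

```text
clock: 11.25
tool_pos: [0.5301, 0.2, 0.0735]
tcp_rot: [1.0, 0.026, 0.0, -0.0]
contact_force: [0.3, -0.9, 2.2]
opening: 0.0275
grasp_force: 49.9
```

Emit:
{"api": "servo_tool", "payload": {"rows": [{"delta_rot":[0,0,0],"offset":[0,0,0],"hand":0},{"delta_rot":[0,0,0],"offset":[0,0,0],"hand":0},{"delta_rot":[0,0,0],"offset":[0,0,0],"hand":0}]}}

```text
clock: 11.5
tool_pos: [0.5301, 0.1999, 0.0735]
tcp_rot: [1.0, 0.026, 0.0, -0.0]
contact_force: [-0.9, -0.8, 4.4]
opening: 0.0273
grasp_force: 49.9
```

Emit:
{"api": "servo_tool", "payload": {"rows": [{"delta_rot":[0,0,0],"offset":[0,0,0.5],"hand":0},{"delta_rot":[0,0,0],"offset":[0,0,1.5],"hand":0},{"delta_rot":[0,0,0],"offset":[0,0,3],"hand":0},{"delta_rot":[0,0,0],"offset":[0.4,0,4.1],"hand":0},{"delta_rot":[0,0,0],"offset":[0.8,0,4.7],"hand":0},{"delta_rot":[0,0,0],"offset":[0.8,-1,4.7],"hand":0},{"delta_rot":[0,0,0],"offset":[0.9,-2,4.7],"hand":0},{"delta_rot":[0,0,0],"offset":[0.9,-2.7,4.7],"hand":0},{"delta_rot":[0,0,0],"offset":[0.9,-2.7,4.4],"hand":0},{"delta_rot":[0,0,0],"offset":[0.9,-2.7,4.1],"hand":0},{"delta_rot":[0,0,0],"offset":[0.9,-2.7,4.1],"hand":0},{"delta_rot":[0,0,0],"offset":[0.9,-2.7,4.1],"hand":0}]}}

```text
clock: 12.5
tool_pos: [0.5382, 0.1732, 0.1135]
tcp_rot: [1.0, 0.027, -0.001, -0.0]
contact_force: [-0.4, -0.0, -3.0]
opening: 0.0278
grasp_force: 49.9
```

Emit:
{"api": "servo_tool", "payload": {"rows": [{"delta_rot":[0,0,0],"offset":[0.1,-0.5,0.1],"hand":0},{"delta_rot":[0,0,0],"offset":[0.15,-1.5,0.1],"hand":0},{"delta_rot":[0,0,0],"offset":[0.2,-2.5,0.1],"hand":0},{"delta_rot":[0,0,0],"offset":[0.25,-3.5,0.1],"hand":0},{"delta_rot":[0,0,0],"offset":[0.3,-4.5,0.1],"hand":0},{"delta_rot":[0,0,0],"offset":[0.35,-5.5,0.1],"hand":0},{"delta_rot":[0,0,0],"offset":[0.4,-6.5,0.1],"hand":0},{"delta_rot":[0,0,0],"offset":[0.45,-7.5,0.1],"hand":0}]}}

```text
clock: 13.17
tool_pos: [0.5433, 0.0965, 0.1151]
tcp_rot: [1.0, 0.026, 0.0, 0.0]
contact_force: [-0.4, -0.4, -3.1]
opening: 0.0276
grasp_force: 49.9
```

Emit:
{"api": "servo_tool", "payload": {"rows": [{"delta_rot":[0,0,0],"offset":[0.05,-1,-0.06],"hand":0},{"delta_rot":[0,0,0],"offset":[0.1,-2,-0.06],"hand":0},{"delta_rot":[0,0,0],"offset":[0.15,-3,-0.06],"hand":0},{"delta_rot":[0,0,0],"offset":[0.2,-4,-0.06],"hand":0},{"delta_rot":[0,0,0],"offset":[0.25,-5,-0.06],"hand":0},{"delta_rot":[0,0,0],"offset":[0.3,-6,-0.06],"hand":0},{"delta_rot":[0,0,0],"offset":[0.35,-7,-0.06],"hand":0},{"delta_rot":[0,0,0],"offset":[0.4,-8,-0.06],"hand":0},{"delta_rot":[0,0,0],"offset":[0.45,-9,-0.06],"hand":0},{"delta_rot":[0,0,0],"offset":[0.5,-10,-0.06],"hand":0}]}}

```text
clock: 14.0
tool_pos: [0.5483, -0.0031, 0.1145]
tcp_rot: [1.0, 0.026, -0.0, 0.0]
contact_force: [1.1, 1.4, -3.5]
opening: 0.0281
grasp_force: 49.9
```

```bash
python3 - <<'E'
from h import *
w=imaging.get_image("wrist"); t=imaging.get_image("top")
c=cv2.resize(t["color"][185:275,225:393],None,fx=3.8,fy=3.8,interpolation=cv2.INTER_CUBIC)
a=cv2.resize(w["color"][60:320],None,fx=1,fy=1)
cv2.imwrite("pics/m1.png",np.vstack([cv2.copyMakeBorder(c,0,0,0,640-c.shape[1],cv2.BORDER_CONSTANT) if c.shape[1]<=640 else c[:,:640],a])[:600,:,::-1])
E
```

```text
(no output)
```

View pics/m1.png

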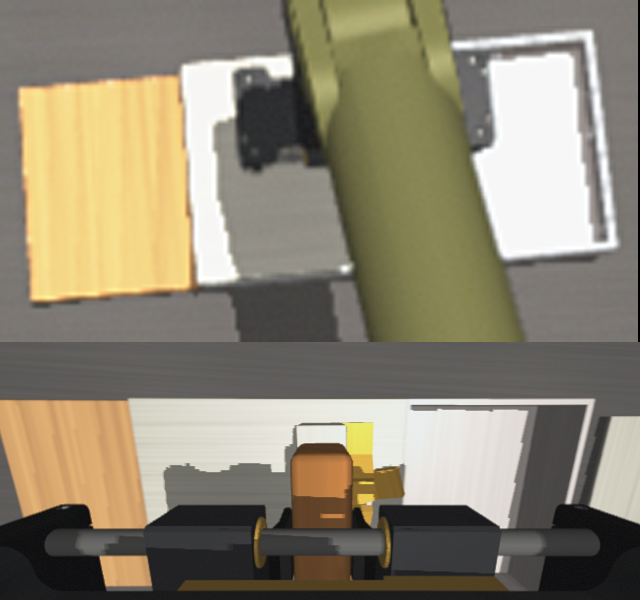

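The chips are gathered ahead of the blade at about (365,490) and none are left behind it. I'll continue over the edge.

Emit:
{"api": "servo_tool", "payload": {"rows": [{"delta_rot":[0,0,0],"offset":[0.05,-1,0],"hand":0},{"delta_rot":[0,0,0],"offset":[0.1,-2,0],"hand":0},{"delta_rot":[0,0,0],"offset":[0.15,-3,0],"hand":0},{"delta_rot":[0,0,0],"offset":[0.2,-4,0],"hand":0},{"delta_rot":[0,0,0],"offset":[0.25,-5,0],"hand":0},{"delta_rot":[0,0,0],"offset":[0.3,-6,0],"hand":0},{"delta_rot":[0,0,0],"offset":[0.35,-7,0],"hand":0},{"delta_rot":[0,0,0],"offset":[0.4,-8,0],"hand":0},{"delta_rot":[0,0,0],"offset":[0.45,-9,0],"hand":0},{"delta_rot":[0,0,0],"offset":[0.5,-9.7,0],"hand":0},{"delta_rot":[0,0,0],"offset":[0.5,-9.7,0],"hand":0}]}}

```text
clock: 15.02
tool_pos: [0.5532, -0.1019, 0.1143]
tcp_rot: [1.0, 0.025, -0.0, 0.001]
contact_force: [-0.0, -0.3, -2.9]
opening: 0.0275
grasp_force: 49.9
```

Emit:
{"api": "servo_tool", "payload": {"rows": [{"delta_rot":[0,0,0],"offset":[0,0,1],"hand":0},{"delta_rot":[0,0,0],"offset":[0,0,3],"hand":0},{"delta_rot":[0,0,0],"offset":[0,0,6],"hand":0},{"delta_rot":[0,0,0],"offset":[0,2,8],"hand":0},{"delta_rot":[0,0,0],"offset":[0,5,8],"hand":0},{"delta_rot":[0,0,0],"offset":[-0.3,8,8],"hand":0},{"delta_rot":[0,0,0],"offset":[-0.5,11,8],"hand":0},{"delta_rot":[0,0,0],"offset":[-0.8,14,8],"hand":0},{"delta_rot":[0,0,0],"offset":[-1,17,8],"hand":0},{"delta_rot":[0,0,0],"offset":[-1.4,20,8],"hand":0},{"delta_rot":[0,0,0],"offset":[-1.8,23,8],"hand":0},{"delta_rot":[0,0,0],"offset":[-2.1,26,8],"hand":0}]}}

```text
clock: 16.02
tool_pos: [0.5314, 0.1634, 0.1955]
tcp_rot: [1.0, 0.027, 0.0, -0.0]
contact_force: [0.1, -0.1, -3.8]
opening: 0.0276
grasp_force: 49.9
```

```bash
python3 - <<'E'
from h import *
w=imaging.get_image("wrist"); t=imaging.get_image("top")
c=cv2.resize(t["color"][185:275,255:423],None,fx=3.8,fy=3.8,interpolation=cv2.INTER_CUBIC)[:,:640]
cv2.imwrite("pics/m2.png",np.vstack([c,w["color"][60:318]])[:600,:,::-1])
s=robot.read_state();print(s["clock"],s["tool_pos"])
E
```

```text
Traceback (most recent call last):
ValueError: all the input array dimensions except for the concatenation axis must match exactly, but along dimension 1, the array at index 0 has size 638 and the array at index 1 has size 640
```

```bash
python3 - <<'E'
from h import *
w=imaging.get_image("wrist"); t=imaging.get_image("top")
c=cv2.resize(t["color"][185:275,255:423],(640,342),interpolation=cv2.INTER_CUBIC)
cv2.imwrite("pics/m2.png",np.vstack([c,w["color"][60:318]])[:600,:,::-1])
s=robot.read_state();print(s["clock"],s["tool_pos"])
E
```

```text
16.2167 [0.53162446 0.16293733 0.19526314]
```

View pics/m2.png

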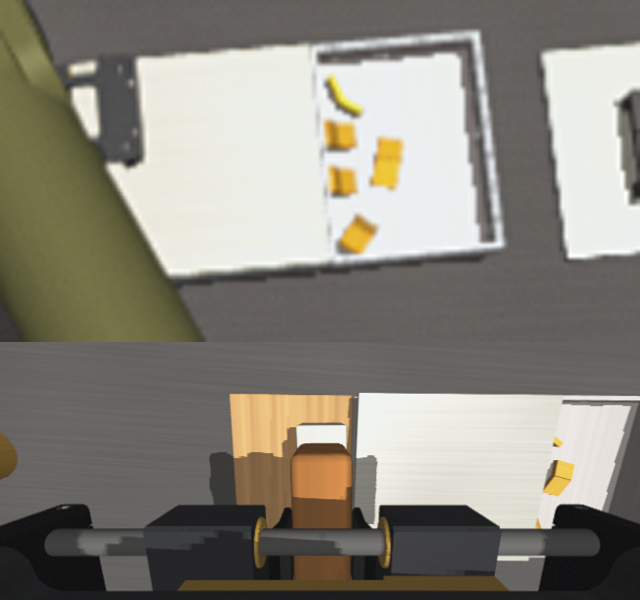

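All five chips are in the pan (top half, x 330–400) and the plate is bare. I'll return the scraper to the board.

Emit:
{"api": "servo_tool", "payload": {"rows": [{"delta_rot":[0,0,0],"offset":[-0.1,1.5,0],"hand":0},{"delta_rot":[0,0,0],"offset":[-0.1,3.2,0],"hand":0},{"delta_rot":[0,0,0],"offset":[-0.1,3.7,-1],"hand":0},{"delta_rot":[0,0,0],"offset":[-0.1,3.7,-3],"hand":0},{"delta_rot":[0,0,0],"offset":[-0.1,3.7,-5],"hand":0},{"delta_rot":[0,0,0],"offset":[-0.1,3.7,-7],"hand":0},{"delta_rot":[0,0,0],"offset":[-0.1,3.7,-9],"hand":0},{"delta_rot":[0,0,0],"offset":[-0.1,3.7,-10.5],"hand":0},{"delta_rot":[0,0,0],"offset":[-0.1,3.7,-11.4],"hand":0},{"delta_rot":[0,0,0],"offset":[-0.1,3.7,-11.4],"hand":0},{"delta_rot":[0,0,0],"offset":[-0.1,3.7,-11.4],"hand":0}]}}

```text
clock: 17.13
tool_pos: [0.5314, 0.197, 0.0803]
tcp_rot: [1.0, 0.026, -0.0, 0.0]
contact_force: [0.7, -0.3, -2.2]
opening: 0.0278
grasp_force: 49.9
```

Emit:
{"api": "servo_tool", "payload": {"rows": [{"delta_rot":[0,0,0],"offset":[0,0.2,-0.3],"hand":0},{"delta_rot":[0,0,0],"offset":[0,0.2,-0.5],"hand":0},{"delta_rot":[0,0,0],"offset":[0,0.2,-0.6],"hand":0},{"delta_rot":[0,0,0],"offset":[0,0.2,-0.65],"hand":0},{"delta_rot":[0,0,0],"offset":[0,0.2,-0.7],"hand":0},{"delta_rot":[0,0,0],"offset":[0,0.2,-0.7],"hand":0},{"delta_rot":[0,0,0],"offset":[0,0.2,-0.7],"hand":0}]}}

```text
clock: 17.72
tool_pos: [0.5314, 0.1998, 0.0736]
tcp_rot: [1.0, 0.026, 0.0, 0.0]
contact_force: [-0.8, -0.8, -3.0]
opening: 0.0273
grasp_force: 49.9
```

Not loaded yet, so lower a little further.

Emit:
{"api": "servo_tool", "payload": {"rows": [{"delta_rot":[0,0,0],"offset":[0,0,-0.05],"hand":0},{"delta_rot":[0,0,0],"offset":[0,0,-0.05],"hand":0},{"delta_rot":[0,0,0],"offset":[0,0,-0.1],"hand":0},{"delta_rot":[0,0,0],"offset":[0,0,-0.1],"hand":0},{"delta_rot":[0,0,0],"offset":[0,0,-0.1],"hand":0}]}}

```text
clock: 18.13
tool_pos: [0.5314, 0.1998, 0.0735]
tcp_rot: [1.0, 0.026, 0.0, 0.0]
contact_force: [-2.9, -0.9, 5.8]
opening: 0.0278
grasp_force: 49.9
```

Seated. Release and retreat.

Emit:
{"api": "servo_tool", "payload": {"rows": [{"delta_rot":[0,0,0],"offset":[0,0,0],"hand":0.7},{"delta_rot":[0,0,0],"offset":[0,0,0],"hand":0.7},{"delta_rot":[0,0,0],"offset":[0,0,0],"hand":0.7},{"delta_rot":[0,0,0],"offset":[0,0,0],"hand":0.7},{"delta_rot":[0,0,0],"offset":[0,0,0],"hand":0.7},{"delta_rot":[0,0,0],"offset":[0,0,2],"hand":0.7},{"delta_rot":[0,0,0],"offset":[0,0,5],"hand":0.7},{"delta_rot":[0,0,0],"offset":[0,0,8.5],"hand":0.7},{"delta_rot":[0,0,0],"offset":[0,0,12],"hand":0.7},{"delta_rot":[0,0,0],"offset":[0,0,15],"hand":0.7},{"delta_rot":[0,0,0],"offset":[0,3,18],"hand":0.7},{"delta_rot":[0,0,0],"offset":[0,6,20],"hand":0.7}]}}

```text
clock: 19.13
tool_pos: [0.5332, 0.2583, 0.2757]
tcp_rot: [1.0, 0.023, 0.002, 0.0]
contact_force: [1.0, -0.1, -0.6]
opening: 0.0607
grasp_force: 0.0
```

Emit:
{"api": "servo_tool", "payload": {"rows": [{"delta_rot":[0,0,0],"offset":[-1,3,0],"hand":0.7},{"delta_rot":[0,0,0],"offset":[-2,6,0],"hand":0.7},{"delta_rot":[0,0,0],"offset":[-3,9,0],"hand":0.7},{"delta_rot":[0,0,0],"offset":[-4,12,0],"hand":0.7},{"delta_rot":[0,0,0],"offset":[-5,15,0],"hand":0.7},{"delta_rot":[0,0,0],"offset":[-5,15,0],"hand":0.7},{"delta_rot":[0,0,0],"offset":[-5,15,0],"hand":0.7}]}}

```text
clock: 19.72
tool_pos: [0.4792, 0.4123, 0.2723]
tcp_rot: [1.0, 0.029, -0.001, -0.0]
contact_force: [-0.8, 0.0, 0.6]
opening: 0.0606
grasp_force: 0.0
```

```bash
python3 - <<'E'
from h import *
s=imaging.get_image("scene"); t=imaging.get_image("top")
c=cv2.resize(t["color"][125:285,220:520],(750,400),interpolation=cv2.INTER_CUBIC)
d=cv2.resize(s["color"][150:270,150:450],(490,196),interpolation=cv2.INTER_CUBIC); d=cv2.copyMakeBorder(d,0,0,0,260,cv2.BORDER_CONSTANT)
cv2.imwrite("pics/m3.png",np.vstack([c,d])[:,:,::-1])
E
```

```text
(no output)
```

View pics/m3.png

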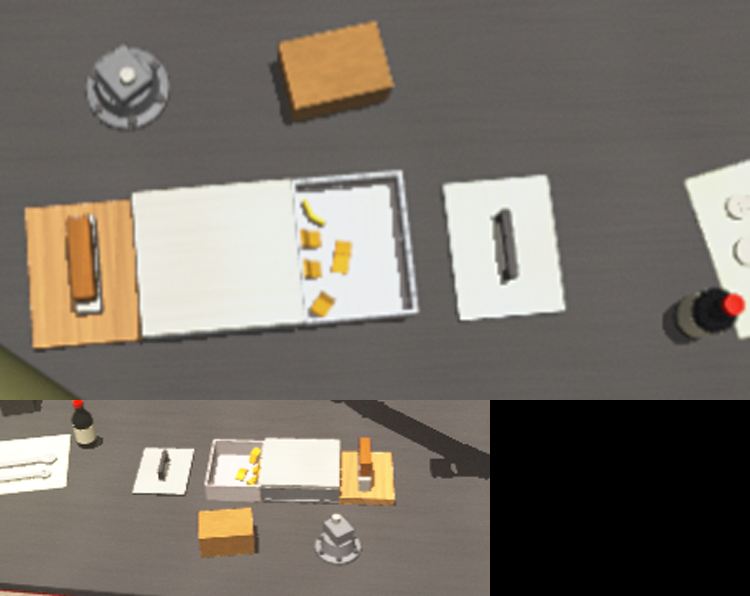

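The lid lies flat at (505,247), all five chips are in the pan, and the scraper stands upright at (83,262). The bystanders haven't moved.

```bash
python3 -c "
from cell import robot
print(robot.job_done())"
```

```text
the job is handed in; nothing more can be done
None
```

The job is handed in at about 20 s: the lid is flat on the bench handle up, all five chips are in the pan, the scraper is upright on its board, and the housing, carton and oil bottle look unmoved; the sleeve was outside the last picture, but the arm stayed well clear of it.

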